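Set the hotplate's heat wheel and switch it on

TASK

Turn up the hotplate by stroking its knurled heat wheel with a fingertip until it clicks into its third position, the blue mark between the white lines; only then press the green power button fully in and let it come up again. Work gently, do not lift or shift the hotplate, and leave the pan, the mug and the jar where they stand.

Things in the scene. Friction and masses are not known exactly. Their poses are not given: they have to be found in the camera images.
- hotplate: portable hotplate, white case 300 x 250 mm (its x by y), loose on its feet, 2.6 kg. Origin: centre of its underside on the counter. Case top 75 mm up; on it a round dark plate, 180 mm across, 12 mm thick, centred at x = +42 mm. The control strip lies along the edge nearest the robot, at x = -113 mm: its +x points from the strip to the round plate.
- wheel_crown (a point): fixed point of the hotplate at the top of the heat wheel's rim at rest, 89 mm above the counter; axes as the hotplate's. The wheel: black and grey knurled thumbwheel, 70 mm diameter, 16 mm wide, on edge, its top 14 mm standing out of the strip. A black cheek 5 mm high on either side (50 mm long, outer sides 31 mm apart) has a white line across its middle.
- wheel_axle (a point): fixed point of the hotplate at the middle of the wheel's axle at rest, 35 mm below wheel_crown; the axle runs level along the hotplate's y. The axle is sprung: pressed from above it starts to give at 3 N and sinks 1 mm for each further 1.5 N, at most 5 mm. The fingertips must press it in a little (1 to 4 mm) to drag the rim along.
- heat_wheel (a joint): turn of the wheel, rad; grows as the top of the rim is stroked along the hotplate's +x. Detents 0.5 rad (17.5 mm of rim) apart, with a coloured mark then between the white lines: 0 white (off), 0.5 yellow, 1.0 blue, 1.5 red; stops just beyond. Let go between two, it falls into the nearer. Each click takes about 2 N at the rim. Starts at white or yellow.
- power_top (a point): centre of the top face of the green round push button, 26 mm in diameter, in a black round housing 42 mm across and 12 mm high on the control strip, 118 mm from the wheel along the hotplate's -y; the top stands 22 mm above the strip when up.
- power (a joint): how far the power button is pressed, m: 0 up, 0.006 fully in; springs back; starts to move at 1.5 N and takes 5 N to press fully.
- pan_center (a point): centre, half-way up, of a steel pan standing on the round plate: 144 mm across, 55 mm high, two black side handles reaching 106 mm from its axis; 0.6 kg or so. Bystander.
- mug_center (a point): centre, half-way up, of a blue mug on the counter beside the hotplate, 76 mm across, 90 mm high. Bystander.
- jar_center (a point): centre, half-way up, of an amber glass jar with a red lid on the counter beside the hotplate, 64 mm across, 100 mm high. Bystander.

How it is judged:
On the way, in this order (a step that is already met when the one before it is completed fails the run):
1. the heat wheel rests in its third detent (blue mark up) (value of joint heat_wheel between 0.88 and 1.12 rad and contact force between the fingers and hotplate below 0.1 N), for 0.2 s.
2. the power button is pressed fully in (value of joint power above 0.0048 m), for 0.02 s.
At the end, for the whole second after the job is handed in: The wheel rests in its third detent (1.0 rad, within 0.12), the power button has been pressed to at least 4.8 of its 6 mm after that and is up again, and the hotplate, pan, mug and jar are within 20 mm of where they began (value of joint heat_wheel between 0.88 and 1.12 rad and value of joint power below 0.001 m and distance of each of hotplate, pan_center, mug_center, jar_center from where it was at the start of the episode below 0.02 m); the robot touches nothing.
It fails at once if the power button is pressed while the wheel is not in its third position (value of joint power above 0.003 m and (value of joint heat_wheel below 0.85 rad or value of joint heat_wheel above 1.15 rad)).
It fails at once if the hotplate is lifted or shifted by more than 20 mm (height (world z) of hotplate above 0.008 m or distance of hotplate from where it was at the start of the episode above 0.02 m).
It fails at once if the pan, mug or jar is lifted or shifted by more than 20 mm (distance of any of pan_center, mug_center, jar_center from where it was at the start of the episode above 0.02 m).
It fails at once if the hotplate, its wheel or its button is pressed harder than 30 N (contact force between the fingers and hotplate above 30 N).
It also fails if it takes over 51 s, if anything falls off the work surface, if the arm or the gripper's body presses on something with over 40 N, if the wrist force passes 120 N, or if a joint passes its speed limit or range.

ROBOT

A 6-joint arm with a two-finger parallel gripper is mounted at the origin on the work surface. World frame = base frame: x ahead of the robot, y to its left, z up, the work surface at z = 0. Lengths are in m, angles in rad, forces in N, time in s.
With the tool pointing down it reaches from about 0.4 to 0.925 m from the base axis. Payload 3.4 kg.
Tool frame: the origin (TCP) lies midway between the tips of the shut fingers; the grasp point (between the pads) lies bot.grasp_offset behind it (bot.grasp_offset is the distance from the TCP to the grasp point, in m); z points along the fingers, y is the line along which they close (so a half turn about z gives the same grasp; the last joint's range is limited). The gripper opens to 85 mm and grips with 20 to 120 N. Pads are 22 mm wide; open, the fingers measure 114 mm over their backs; the gripper's body (76 mm by 85 mm) begins 54 mm behind the grasp point. The pads swing forward as they close: fully open they stand 13 mm farther back than shut.
Start: joints at [1.22, 0.307, 1.506, -0, 1.328, -0.073], TCP at [0.157, 0.553, 0.231] pointing down, gripper open.
Joint ranges: [-3.12, 3.12], [-1.05, 2.28], [0.14, 2.33], [-1.42, 4.57], [0.1, 2.73], [-2.68, 2.68]. Speed limits (rad/s): [2.57, 2.57, 3.14, 3.14, 3.14, 3.14].

INTERFACE

Orientations are given as [roll, pitch, yaw] about the fixed x, y, z axes, in that order (R = Rz(yaw) Ry(pitch) Rx(roll)).
In Python, from station import bot, optics, finder gives the robot as it stands. The module is installed in compiled form; this text tells all that it offers.
- The arm moves only by the tool servo_tool, never from a script. Its argument "targets" is a list of rows, each an object with "linear": the shift along the world's x, y, z each as a share of 0.2 m, from -1 to 1, a list of three; "twist": the turn about the world's z as a share of 90 degrees, from -1 to 1. A call has exactly 5 rows; each row is the pose to reach, as a shift and turn from the pose commanded when the call began; what a row does not reach only later rows make up. A row lasts 1/10 s, in which the tool goes at most 50 mm and 8.59 degrees, less where a joint would pass 70% of its speed; a pose out of reach is approached as far as the arm can. A call with a number of a shift or a turn outside -1 to 1 is refused whole. A call with a gripper value outside its range is refused whole. "gripper" is the gripper's target within -1 to 1 (shut at 1, half-way at 0, fully open at -1), set as the call begins (left out, the last holds). The fingers move at their own pace and stop on an object; the grip force is fixed at half the most. Time passes only in rows, so rows that repeat a pose let the fingers close, or fill a call up. It gives the time, the measured TCP pose, the force, the opening and the grip force at its end, in the units of the state.
- bot.read_state(): the state, without advancing time (a new reading comes with each control period).
- optics.get_image(name): name is "scene" or "top" or "wrist"; returns the picture (480x640x3 uint8, red, green, blue); there is no depth.
- optics.camera_info(name): a dict with "fx", "fy", "cx", "cy" (pixels), "R" (3x3) and "t" (3): a world point X has camera coordinates R X + t; the wrist camera has in their place "mount" (4x4, takes a point from camera to tool coordinates, whose origin is the TCP and whose axes are the flange's). Camera axes: x right, y down, z forward; pixel columns grow to the right and rows downward; lengths in m; the calibration is good to about 2 mm. A picture is of the moment at which its call begins: read the wrist's pose just before it. camera_info takes no time and is no camera call.
- bot.job_done(): hands the job in; it is judged then, once.
Trained networks look in the newest picture that a camera, given by its name, has taken for a name from the list of things; names that differ only in an ending like _2 or _b are one class to them, and where a whole thing is asked for, a point or a joint stands for the part that bears it (a point fixed in the world has none). Each returns a list of dicts, best first, with "score" (0 to 1); they miss things now and then, are a little off and sometimes report something else, mostly with a low value. They report only what shows in the picture. A call takes as long as a camera call.
- finder.search_frame(camera, query): "point" ([x, y, z] in m, in the coordinates of the camera as it stood for that picture, good to about 4 mm: the middle of the surface that is visible of it).
- finder.silhouettes(camera, query): "pixels" (480x640 bool, what is visible of it).
- finder.landmark_of(camera, query): "point" ([x, y, z] in m, in the coordinates of the camera as it stood for that picture, good to about 4 mm: a listed point, or the origin of a listed thing).
The state is a dict: "time": time; "qpos": joint angles; "qvel": joint speeds; "effort": joint torques, N m; "eef_pos": TCP position; "orientation": TCP orientation; "ft_force": force on the tool from outside, world axes, zero at the start; "wrist_torque": the same for the moment, N m; "gripper_width": finger opening in m; "grasp_force": force on a finger pad.
Only numpy, scipy, OpenCV 4.12 (cv2) and the standard library are available. Lean on these libraries where they do the work, as an engineer would, in place of code of your own. Each camera call takes 0.05 s, during which the arm holds its last target. There are 200 camera calls.

## Working session

There is one attempt and no reset: what is moved stays moved. The work goes in short steps, Python scripts to look and compute and a tool call to move; the robot and the scene stay as the last step left them, time stands still between calls to the robot, and variables do not carry over. Pictures are saved under pics/ and viewed, at most 10 in all, crops included, and the job is handed in when it is done.

Besides the shell and the picture viewer there is one more tool, called after "Emit:" as name(argument=value, ...), one argument or row to a line, values as JSON. servo_tool: Moves the arm, as the interface text tells. Shift numbers are shares of 0.2 m and turn numbers shares of 90 degrees, none past 1 either way. Its arguments: {"type":"object","properties":{"targets":{"type":"array","items":{"type":"object","properties":{"linear":{"type":"array","items":{"type":"number"}},"twist":{"type":"number"}}}},"gripper":{"type":"number"}},"required":["targets"]}

```bash
mkdir -p pics; cat > h.py <<'E'
from station import bot, optics, finder
import numpy as np, cv2
def world(cam,p):
    c=optics.camera_info(cam); return np.array(c["R"]).T@(np.array(p)-np.array(c["t"]))
def save(cam,name):
    im=optics.get_image(cam); cv2.imwrite(f"pics/{name}.png",im[:,:,::-1]); return im
E
python3 - <<'E'
from h import *
s=bot.read_state(); print(s['time'],s['eef_pos'],s['orientation'],s['ft_force'],s['gripper_width'])
for c in ("top","scene"):
    save(c,c+"0")
    for q in ("hotplate","wheel_crown","power_top","pan_center","mug_center","jar_center"):
        for d in finder.landmark_of(c,q)[:1]: print(c,q,round(d["score"],2),world(c,d["point"]).round(4))
E
```

```text
0.0 [0.15692265 0.55245026 0.23037279] [-3.13953156e+00 -1.29111153e-04  2.86482740e+00] [ 0.33821483  0.34476476 -0.82917033] 0.08550959551452185
top hotplate 0.64 [6.632e-01 3.330e-02 3.000e-04]
top wheel_crown 0.57 [0.5462 0.076  0.0912]
top power_top 0.31 [ 6.678e-01  3.540e-02 -5.000e-04]
top pan_center 0.57 [0.7084 0.0317 0.1109]
top mug_center 0.66 [0.5769 0.283  0.0515]
top jar_center 0.86 [ 0.6774 -0.1826  0.0474]
scene hotplate 0.7 [6.664e-01 3.330e-02 4.000e-04]
scene wheel_crown 0.86 [0.552  0.0803 0.0873]
scene power_top 0.46 [ 0.5646 -0.0378  0.0988]
scene pan_center 0.58 [0.7104 0.0315 0.1117]
scene mug_center 0.73 [0.5757 0.2826 0.0456]
scene jar_center 0.84 [ 0.6786 -0.1802  0.0526]
```

View pics/top0.png

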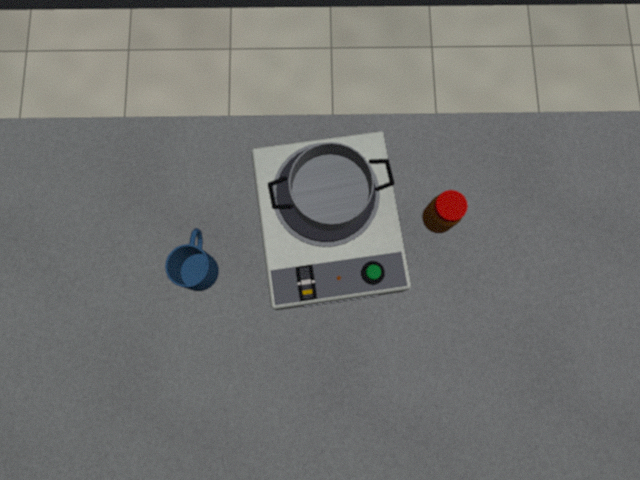

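View pics/scene0.png

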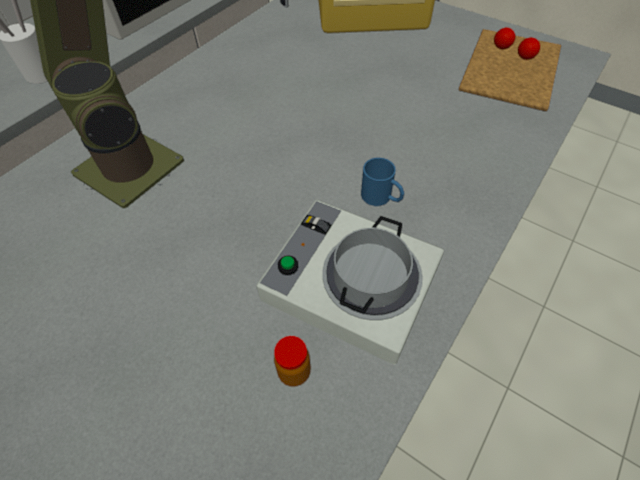

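The wheel shows its white mark at the crown (top image ~(306,282)), with yellow on the robot side at (307,292). The green button is at ~(373,272) and the hotplate is yawed about +8°. The pan, mug and jar are clear of the strip. I'll approach with the fingers shut.

Emit:
servo_tool(
  targets=[
    {"linear":[0.12,-0.16,0],"twist":0.02},
    {"linear":[0.24,-0.32,0],"twist":0.04},
    {"linear":[0.36,-0.48,0],"twist":0.06},
    {"linear":[0.48,-0.64,0],"twist":0.08},
    {"linear":[0.6,-0.8,0],"twist":0.1},
  ],
  gripper=1,
)

```text
time: 1.2
eef_pos: [0.2779, 0.3919, 0.2315]
orientation: [3.141, 0.0, 3.024]
ft_force: [0.2, 0.8, 0.7]
gripper_width: 0.0124
grasp_force: 0.0
```

Emit:
servo_tool(
  targets=[
    {"linear":[0.12,-0.16,0],"twist":0.02},
    {"linear":[0.24,-0.32,0],"twist":0.04},
    {"linear":[0.36,-0.48,0],"twist":0.06},
    {"linear":[0.48,-0.64,0],"twist":0.08},
    {"linear":[0.6,-0.8,0],"twist":0.1},
  ],
)

```text
time: 1.7
eef_pos: [0.398, 0.2318, 0.2316]
orientation: [3.141, 0.001, -3.103]
ft_force: [1.1, 0.2, -0.5]
gripper_width: -0.0
grasp_force: 0.0
```

Emit:
servo_tool(
  targets=[
    {"linear":[0.08,-0.16,0],"twist":0.02},
    {"linear":[0.16,-0.32,0],"twist":0.03},
    {"linear":[0.24,-0.48,0],"twist":0.04},
    {"linear":[0.32,-0.64,0],"twist":0.05},
    {"linear":[0.4,-0.8,0],"twist":0.06},
  ],
)

```text
time: 2.2
eef_pos: [0.4777, 0.0717, 0.2315]
orientation: [3.142, 0.001, -3.009]
ft_force: [-0.3, 0.4, -0.8]
gripper_width: -0.0
grasp_force: 0.0
```

```bash
cat >> h.py <<'E'
from scipy.spatial.transform import Rotation as Ro
def wpose():
    s=bot.read_state(); T=np.eye(4); T[:3,:3]=Ro.from_euler('xyz',s['orientation']).as_matrix(); T[:3,3]=s['eef_pos']
    return T@np.array(optics.camera_info("wrist")["mount"])
def wworld(T,p): return (T@np.r_[p,1])[:3]
E
python3 - <<'E'
from h import *
print(optics.camera_info("wrist"), bot.grasp_offset)
T=wpose(); save("wrist","w0")
s=bot.read_state(); print(s['time'],s['eef_pos'],s['orientation'],s['ft_force'],s['gripper_width'])
for q in ("hotplate","wheel_crown","power_top"):
    for d in finder.landmark_of("wrist",q)[:1]: print(q,round(d["score"],2),wworld(T,d["point"]).round(4))
E
```

```text
{'fx': 405.63046980937645, 'fy': 405.63046980937645, 'cx': 311.27212743173556, 'cy': 245.72052331746664, 'mount': array([[-3.39703045e-05, -9.65792486e-01, -2.59316165e-01,
         6.49794714e-02],
       [ 9.99998911e-01,  3.49775651e-04, -1.43369760e-03,
         3.41967036e-04],
       [ 1.47535685e-03, -2.59315931e-01,  9.65791422e-01,
        -1.42992269e-01],
       [ 0.00000000e+00,  0.00000000e+00,  0.00000000e+00,
         1.00000000e+00]])} 0.0187
2.25 [0.48092385 0.06723445 0.23170451] [-3.13654868  0.003219   -3.01059785] [ 2.58564492 -3.2334467   0.17891268] 0.0002341145944397451
hotplate 0.39 [0.549  0.0777 0.0551]
wheel_crown 0.46 [0.5494 0.0751 0.0583]
power_top 0.74 [ 0.5649 -0.0422  0.0944]
```

View pics/w0.png

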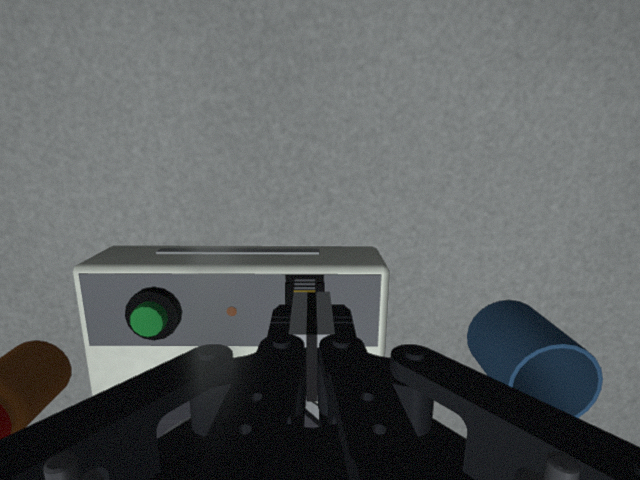

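The wrist view shows the green button at (148,320) and the wheel cheeks around columns 288–324, partly hidden by the fingers. The strip edge is nearly level in the image, so tool yaw matches the hotplate. I'll back off for a clear view of the wheel.

Emit:
servo_tool(
  targets=[
    {"linear":[-0.1,0,0],"twist":0},
    {"linear":[-0.2,0,0],"twist":0},
    {"linear":[-0.3,0,0],"twist":0},
    {"linear":[-0.35,0,0],"twist":0},
    {"linear":[-0.35,0,0],"twist":0},
  ],
)

```text
time: 2.9
eef_pos: [0.4053, 0.074, 0.2314]
orientation: [3.141, -0.0, -3.008]
ft_force: [0.2, 0.2, -0.3]
gripper_width: -0.0001
grasp_force: 0.0
```

```bash
cat >> h.py <<'E'
def ray(cam,u,v,z,T=None):
    c=optics.camera_info(cam)
    if T is None:
        T=np.eye(4); T[:3,:3]=np.array(c["R"]).T; T[:3,3]=-T[:3,:3]@np.array(c["t"])
    d=T[:3,:3]@np.array([(u-c["cx"])/c["fx"],(v-c["cy"])/c["fy"],1]); o=T[:3,3]
    return o+d*(z-o[2])/d[2]
def green(im):
    r=im.astype(int); m=(r[...,1]>r[...,0]+40)&(r[...,1]>r[...,2]+20)&(r[...,1]>90)
    n,l,st,ce=cv2.connectedComponentsWithStats(m.astype(np.uint8)); k=1+st[1:,4].argmax(); return ce[k],st[k]
E
python3 - <<'E'
from h import *
T=wpose(); im=save("wrist","w1"); s=bot.read_state(); print(s['time'],s['eef_pos'],s['orientation'],s['ft_force'])
cv2.imwrite("pics/w1c.png",cv2.resize(im[200:400,100:400,::-1],None,fx=2.6,fy=2.6,interpolation=cv2.INTER_CUBIC))
c,st=green(im); print(c,st,ray("wrist",*c,.097,T))
t=cv2.imread("pics/top0.png")[:,:,::-1]; c,st=green(t); print(c,st,ray("top",*c,.097))
print("top wheel",ray("top",306,283,.089), "strip corners",ray("top",272,305,.075),ray("top",409,288,.075))
for q in ("wheel_crown","power_top"):
    for d in finder.landmark_of("wrist",q)[:1]: print(q,round(d["score"],2),wworld(T,d["point"]).round(4))
E
```

```text
2.95 [0.40692623 0.07382058 0.23163704] [ 3.14147493e+00  1.20020227e-03 -3.00870218e+00] [ 0.32743208 -0.06750997  1.10521337]Traceback (most recent call last):
  File "<stdin>", line 4, in <module>
  File "h.py", line 20, in green
    n,l,st,ce=cv2.connectedComponentsWithStats(m.astype(np.uint8)); k=1+st[1:,4].argmax(); return ce[k],st[k]
                                                                        ~~~~~~~~~~~~~~~^^
ValueError: attempt to get argmax of an empty sequence
```

View pics/w1c.png

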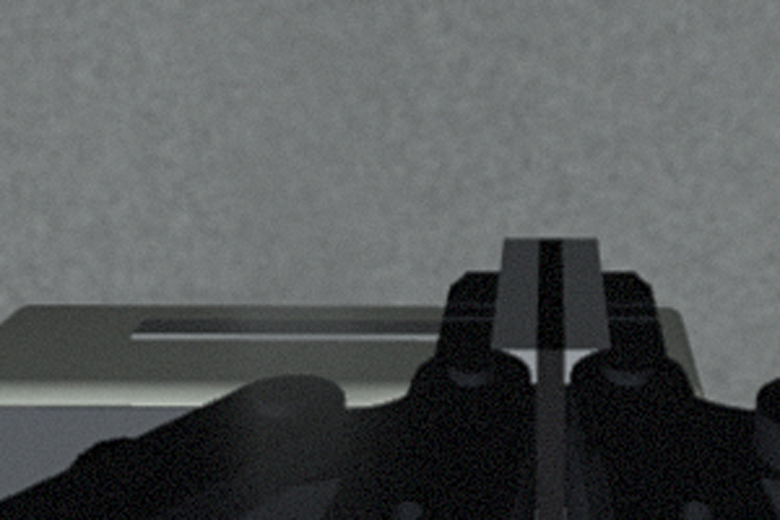

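The crop shows only the front edge and the fingertips; I moved the wrong way. I'll go forward so the wheel appears above the fingers.

Emit:
servo_tool(
  targets=[
    {"linear":[0.2,0,0],"twist":0},
    {"linear":[0.4,0,0],"twist":0},
    {"linear":[0.6,0,0],"twist":0},
    {"linear":[0.7,0,0],"twist":0},
    {"linear":[0.7,0,0],"twist":0},
  ],
)

```text
time: 3.45
eef_pos: [0.5519, 0.0733, 0.2308]
orientation: [-3.141, 0.003, -3.01]
ft_force: [-1.3, 0.1, 0.2]
gripper_width: -0.0003
grasp_force: 0.0
```

```bash
python3 - <<'E'
from h import *
T=wpose(); im=save("wrist","w2"); s=bot.read_state(); print(s['time'],s['eef_pos'],s['orientation'],s['ft_force'])
cv2.imwrite("pics/w2c.png",cv2.resize(im[130:330,90:390,::-1],None,fx=2.6,fy=2.6,interpolation=cv2.INTER_CUBIC))
np.save("T2",T)
c,st=green(im); print(c,st,ray("wrist",*c,.097,T))
t=cv2.imread("pics/top0.png")[:,:,::-1]; c,st=green(t); print(c,st,ray("top",*c,.097))
print("top wheel",ray("top",306,283,.089), "strip corners",ray("top",272,305,.075),ray("top",409,288,.075))
for q in ("wheel_crown","power_top"):
    for d in finder.landmark_of("wrist",q)[:1]: print(q,round(d["score"],2),wworld(T,d["point"]).round(4))
E
```

```text
3.5 [0.54924893 0.07331408 0.23062282] [ 3.14153571e+00  4.84186678e-05 -3.01001501e+00] [-0.60053059 -0.80180123 -0.88871421]
[145.91077258 224.47986942] [129 208  35  34 919] [ 0.56151402 -0.04179378  0.097     ]
[373.61313869 271.38686131] [367 265  14  13 137] [ 0.56090692 -0.04372126  0.097     ]
top wheel [0.54356136 0.07288696 0.089     ] strip corners [0.50754519 0.13274987 0.075     ] [ 0.533259 -0.107623  0.075   ]
wheel_crown 0.97 [0.5468 0.0736 0.0897]
power_top 0.73 [ 0.565  -0.0385  0.0947]
```

View pics/w2c.png

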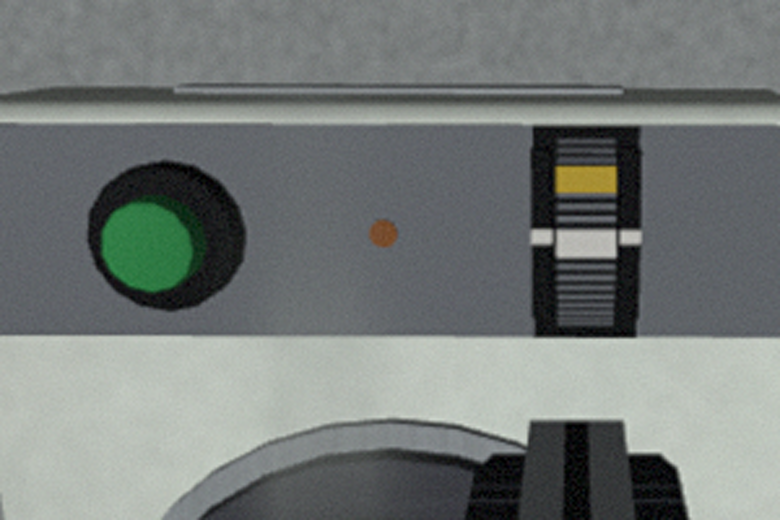

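White mark sits between the white lines (crop (586,240)), yellow on the robot side at (586,180), so the wheel is at 0. The strip is level with the image, so yaw ≈ 7.5°.

```bash
python3 - <<'E'
from h import *
T=np.load("T2.npy")
w=ray("wrist",315.4,223.5,.089,T); w2=ray("wrist",315.4,221.2,.080,T); b=ray("wrist",145.9,224.5,.097,T)
print(w,w2,b,np.linalg.norm((w-b)[:2]),np.degrees(np.arctan2(*(b-w)[:2])))
print("indicator dir",ray("wrist",90,130+124/2.6,.075,T),ray("wrist",390,130+124/2.6,.075,T))
E
```

```text
[0.54698649 0.07556308 0.089     ] [0.54716555 0.07566091 0.08      ] [ 0.56152943 -0.04180087  0.097     ] 0.11826155246113913 172.93630480350478
indicator dir [ 0.53770456 -0.09167815  0.075     ] [0.50897927 0.12545938 0.075     ]
```

Emit:
servo_tool(
  targets=[
    {"linear":[-0.04,0.01,-0.15],"twist":0},
    {"linear":[-0.04,0.01,-0.3],"twist":0},
    {"linear":[-0.04,0.01,-0.45],"twist":0},
    {"linear":[-0.04,0.01,-0.6],"twist":0},
    {"linear":[-0.04,0.01,-0.6],"twist":0},
  ],
)

```text
time: 4.1
eef_pos: [0.5345, 0.075, 0.1081]
orientation: [3.141, -0.009, -3.01]
ft_force: [-0.4, -0.2, 0.3]
gripper_width: 0.0001
grasp_force: 0.0
```

Emit:
servo_tool(
  targets=[
    {"linear":[0,0,-0.02],"twist":0},
    {"linear":[0,0,-0.04],"twist":0},
    {"linear":[0,0,-0.06],"twist":0},
    {"linear":[0,0,-0.075],"twist":0},
    {"linear":[0,0,-0.075],"twist":0},
  ],
)

```text
time: 4.6
eef_pos: [0.5392, 0.0751, 0.0965]
orientation: [-3.142, 0.0, -3.01]
ft_force: [-0.4, -1.1, -0.9]
gripper_width: 0.0
grasp_force: 0.0
```

Emit:
servo_tool(
  targets=[
    {"linear":[0,0,-0.015],"twist":0},
    {"linear":[0,0,-0.03],"twist":0},
    {"linear":[0,0,-0.04],"twist":0},
    {"linear":[0,0,-0.05],"twist":0},
    {"linear":[0,0,-0.05],"twist":0},
  ],
)

```text
time: 5.1
eef_pos: [0.5393, 0.0751, 0.0866]
orientation: [-3.142, 0.0, -3.01]
ft_force: [-1.2, 0.4, 6.9]
gripper_width: 0.0001
grasp_force: 2.9
```

Emit:
servo_tool(
  targets=[
    {"linear":[0.02,0.003,0],"twist":0},
    {"linear":[0.04,0.005,0],"twist":0},
    {"linear":[0.06,0.008,0],"twist":0},
    {"linear":[0.08,0.01,0],"twist":0},
    {"linear":[0.09,0.012,0],"twist":0},
  ],
)

```text
time: 5.6
eef_pos: [0.5576, 0.0775, 0.0867]
orientation: [-3.141, 0.0, -3.01]
ft_force: [-1.5, 0.1, 4.5]
gripper_width: -0.0
grasp_force: 2.4
```

Emit:
servo_tool(
  targets=[
    {"linear":[0,0,0],"twist":0},
    {"linear":[0,0,0.03],"twist":0},
    {"linear":[0,0,0.08],"twist":0},
    {"linear":[0,0,0.2],"twist":0},
    {"linear":[0,0,0.35],"twist":0},
  ],
)

```text
time: 6.1
eef_pos: [0.5556, 0.0774, 0.156]
orientation: [3.141, -0.004, -3.01]
ft_force: [-0.1, 0.3, -0.7]
gripper_width: -0.0002
grasp_force: 0.0
```

```bash
python3 - <<'E'
from h import *
T=wpose(); im=save("wrist","w3"); s=bot.read_state(); print(s['time'],s['eef_pos'],s['ft_force'])
hsv=cv2.cvtColor(im,cv2.COLOR_RGB2HSV)
for n,lo,hi in (("yellow",(18,120,70),(35,255,255)),("blue",(100,120,60),(130,255,255)),("white",(0,0,190),(180,40,255)),("green",(55,120,60),(85,255,255))):
    k,l,st,ce=cv2.connectedComponentsWithStats(cv2.inRange(hsv,lo,hi))
    for i in range(1,k):
        if st[i,4]>40: print(n,st[i],ce[i].round(),ray("wrist",*ce[i],.089,T).round(4))
cv2.imwrite("pics/w3c.png",im[60:460,60:560,::-1])
E
```

```text
6.15 [0.55948196 0.07771056 0.16189849] [2.04121338 0.93976942 3.31718119]
yellow [294 239  32  14 448] [310. 246.] [0.5469 0.0753 0.089 ]
blue [294 205  32  16 459] [310. 213.] [0.5292 0.0731 0.089 ]
blue [ 519  253  121  168 8319] [579. 326.] [0.5734 0.2324 0.089 ]
white [ 331  183   91  174 3763] [382. 312.] [0.58   0.1208 0.089 ]
white [  48  291  149   81 6403] [127. 321.] [ 0.6042 -0.0213  0.089 ]
white [ 233  291   60   47 1509] [260. 310.] [0.5877 0.0527 0.089 ]
green [  58  225   48   46 1721] [ 81. 248.] [ 0.5641 -0.046   0.089 ]
```

View pics/w3c.png

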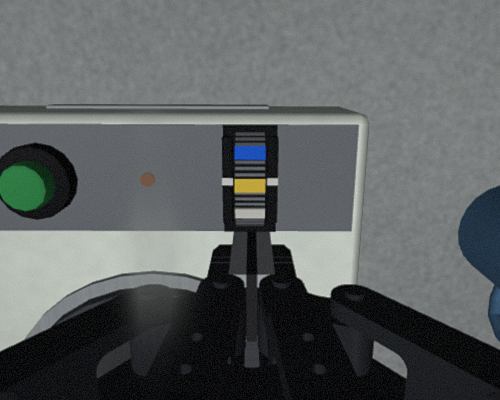

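One stroke gave one click: yellow is now between the white lines (crop (250,186)), with blue next at (250,153). I'll repeat the same stroke.

Emit:
servo_tool(
  targets=[
    {"linear":[-0.05,-0.007,0],"twist":0},
    {"linear":[-0.09,-0.012,-0.1],"twist":0},
    {"linear":[-0.09,-0.012,-0.2],"twist":0},
    {"linear":[-0.09,-0.012,-0.28],"twist":0},
    {"linear":[-0.09,-0.012,-0.3],"twist":0},
  ],
)

```text
time: 6.65
eef_pos: [0.5357, 0.0748, 0.0938]
orientation: [3.141, -0.006, -3.01]
ft_force: [-0.2, -0.2, -0.1]
gripper_width: -0.0005
grasp_force: 0.0
```

Emit:
servo_tool(
  targets=[
    {"linear":[0,0,-0.015],"twist":0},
    {"linear":[0,0,-0.03],"twist":0},
    {"linear":[0,0,-0.04],"twist":0},
    {"linear":[0,0,-0.05],"twist":0},
    {"linear":[0,0,-0.05],"twist":0},
  ],
)

```text
time: 7.15
eef_pos: [0.5396, 0.0751, 0.087]
orientation: [-3.141, 0.001, -3.01]
ft_force: [-0.7, -0.1, 5.1]
gripper_width: -0.0004
grasp_force: 2.5
```

Emit:
servo_tool(
  targets=[
    {"linear":[0.02,0.003,0],"twist":0},
    {"linear":[0.04,0.005,0],"twist":0},
    {"linear":[0.06,0.008,0],"twist":0},
    {"linear":[0.08,0.01,0],"twist":0},
    {"linear":[0.09,0.012,0],"twist":0},
  ],
)

```text
time: 7.65
eef_pos: [0.5576, 0.0775, 0.0866]
orientation: [-3.141, 0.0, -3.01]
ft_force: [-1.6, -0.6, 4.0]
gripper_width: 0.0001
grasp_force: 2.5
```

Emit:
servo_tool(
  targets=[
    {"linear":[0,0,0],"twist":0},
    {"linear":[0,0,0.03],"twist":0},
    {"linear":[0,0,0.08],"twist":0},
    {"linear":[0,0,0.2],"twist":0},
    {"linear":[0,0,0.35],"twist":0},
  ],
)

```text
time: 8.15
eef_pos: [0.5555, 0.0774, 0.1559]
orientation: [3.141, -0.004, -3.01]
ft_force: [0.4, -0.0, -0.6]
gripper_width: -0.0
grasp_force: 0.0
```

```bash
python3 - <<'E'
from h import *
T=wpose(); im=save("wrist","w4"); s=bot.read_state(); print(s['time'],s['eef_pos'],s['ft_force'])
c,st=green(im); print(c,st,ray("wrist",*c,.097,T))
cv2.imwrite("pics/w4c.png",im[60:460,60:560,::-1])
E
```

```text
8.2 [0.55936948 0.07771488 0.1617999 ] [1.63948598 0.09387142 2.8537106 ]
[ 81.23025107 247.96999388] [  58  226   48   45 1633] [ 0.56141335 -0.04160457  0.097     ]
```

View pics/w4c.png

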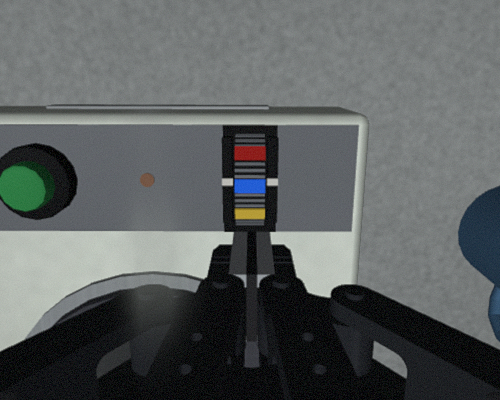

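Blue is now between the white lines (crop (250,186)) and nothing has shifted. Next is the button.

Emit:
servo_tool(
  targets=[
    {"linear":[0.01,-0.2,0],"twist":0},
    {"linear":[0.015,-0.4,0],"twist":0},
    {"linear":[0.02,-0.595,0],"twist":0},
    {"linear":[0.022,-0.595,-0.1],"twist":0},
    {"linear":[0.022,-0.595,-0.2],"twist":0},
  ],
)

```text
time: 8.7
eef_pos: [0.5622, -0.0432, 0.1169]
orientation: [-3.141, 0.002, -3.013]
ft_force: [1.2, -0.2, -0.1]
gripper_width: -0.0002
grasp_force: 0.0
```

Emit:
servo_tool(
  targets=[
    {"linear":[0,0,-0.03],"twist":0},
    {"linear":[0,0,-0.055],"twist":0},
    {"linear":[0,0,-0.075],"twist":0},
    {"linear":[0,0,-0.09],"twist":0},
    {"linear":[0,0,-0.09],"twist":0},
  ],
)

```text
time: 9.2
eef_pos: [0.5617, -0.0412, 0.0984]
orientation: [-3.142, 0.0, -3.009]
ft_force: [0.3, -0.1, 0.1]
gripper_width: 0.0002
grasp_force: 0.0
```

Commanded z ≈ 0.098; pressing 6.8 mm more.

Emit:
servo_tool(
  targets=[
    {"linear":[0,0,-0.01],"twist":0},
    {"linear":[0,0,-0.02],"twist":0},
    {"linear":[0,0,-0.03],"twist":0},
    {"linear":[0,0,-0.034],"twist":0},
    {"linear":[0,0,-0.034],"twist":0},
  ],
)

```text
time: 9.7
eef_pos: [0.5621, -0.0414, 0.0919]
orientation: [3.142, 0.001, -3.01]
ft_force: [0.4, 1.9, 4.3]
gripper_width: 0.0001
grasp_force: 2.2
```

Emit:
servo_tool(
  targets=[
    {"linear":[0,0,-0.004],"twist":0},
    {"linear":[0,0,-0.008],"twist":0},
    {"linear":[0,0,-0.008],"twist":0},
    {"linear":[0,0,-0.008],"twist":0},
    {"linear":[0,0,-0.008],"twist":0},
  ],
)

```text
time: 10.2
eef_pos: [0.5621, -0.0414, 0.091]
orientation: [-3.141, 0.002, -3.01]
ft_force: [-1.2, 1.9, 10.1]
gripper_width: -0.0002
grasp_force: 4.8
```

10 N means it's at the stop, so the button is fully in. Lifting off.

Emit:
servo_tool(
  targets=[
    {"linear":[0,0,0.03],"twist":0},
    {"linear":[0,0,0.08],"twist":0},
    {"linear":[0,0,0.2],"twist":0},
    {"linear":[0,0,0.4],"twist":0},
    {"linear":[0,0,0.5],"twist":0},
  ],
)

```text
time: 10.7
eef_pos: [0.5621, -0.0419, 0.1925]
orientation: [-3.14, 0.002, -3.01]
ft_force: [0.2, 0.3, 0.8]
gripper_width: -0.0002
grasp_force: 0.0
```

Emit:
servo_tool(
  targets=[
    {"linear":[0,0,0.1],"twist":0},
    {"linear":[0,0,0.1],"twist":0},
    {"linear":[0,0,0.1],"twist":0},
    {"linear":[0,0,0.1],"twist":0},
    {"linear":[0,0,0.1],"twist":0},
  ],
)

```text
time: 11.2
eef_pos: [0.5605, -0.0414, 0.2084]
orientation: [3.141, -0.003, -3.01]
ft_force: [0.0, -0.7, 0.1]
gripper_width: -0.0001
grasp_force: 0.0
```

```bash
python3 - <<'E'
from h import *
T=wpose(); im=save("wrist","w5"); print(bot.read_state()['ft_force'])
c,st=green(im); print(c,ray("wrist",*c,.097,T))
cv2.imwrite("pics/w5c.png",im[60:460,140:640,::-1])
E
```

```text
[ 0.02020847  0.15646879 -0.02261164]
[310.13113208 242.57358491] [ 0.56140875 -0.04199357  0.097     ]
```

View pics/w5c.png

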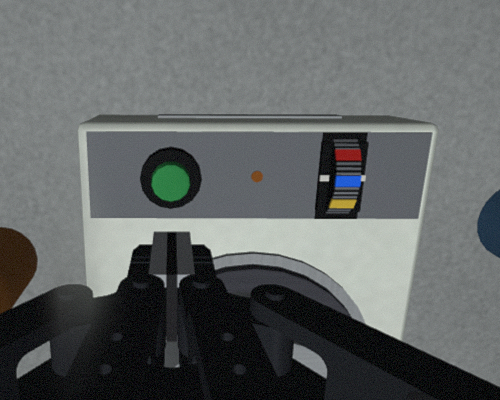

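The button is up again at crop (171,182), blue is still between the lines at (347,181), and the hotplate hasn't moved.

```bash
python3 -c "
from station import bot
print(bot.job_done())"
```

```text
the job is handed in; nothing more can be done
None
```

I handed the job in with the heat wheel on blue (third position) and the power button pressed fully in and back up; the last wrist picture showed the hotplate unmoved, and the arm never came near the pan, mug or jar, though the judge returned no verdict.

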